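# Set the stop collar of a pour-over stand with a measuring block

### The arm

A 6-joint arm with a two-finger parallel gripper is mounted at the origin on a cart in front of the work surface, level with it; the furniture and walls round the work are solid. World frame = base frame: x ahead of the robot, y to its left, z up, the work surface at z = 0. Lengths are in m, angles in rad, forces in N, time in s.
With the tool pointing down it reaches from about 0.275 to 0.825 m from the base axis. Payload 5.2 kg.
Tool frame: the origin (TCP) lies between the finger pads; the fingertips stand 14 mm ahead of it and the grasp point (between the pads) lies 5 mm behind it (ctrl.tcp_to_tips is the distance from the TCP to the fingertips, in m); z points along the fingers, y is the line along which they close (so a half turn about z gives the same grasp; the last joint's range is limited). The gripper opens to 93 mm and grips with 3 to 60 N. Pads are 15 mm wide; open, the fingers measure 128 mm over their backs; the gripper's body (75 mm by 188 mm) begins 65 mm behind the grasp point.
Start: joints at [-1.31, 0.259, 1.535, -0, 1.348, -0.203], TCP at [0.246, -0.492, 0.233] pointing down, gripper open.
Joint ranges: [-3.14, 3.14], [-0.91, 2.08], [0.19, 2.58], [-1.22, 4.36], [0.22, 2.71], [-3.12, 3.12]. Speed limits (rad/s): [2.57, 2.57, 3.14, 3.14, 3.14, 3.14].

### API

Orientations are given as [roll, pitch, yaw] about the fixed x, y, z axes, in that order (R = Rz(yaw) Ry(pitch) Rx(roll)).
In Python, from rig import ctrl, grab_frame, camera_model, job, recognise gives the robot as it stands. The module is installed in compiled form; this text tells all that it offers.
- The arm moves only by the shell command python3 -m pendant 'ROWS' [FORCE]. ROWS is text: rows parted by semicolons, each of 7 numbers parted by spaces: the turn, a rotation vector about the tool's x, y, z in degrees, then the shift along the tool's x, y, z in mm, then the opening, from 0 (shut) to 1 (fully open). A call has 1 to 10 rows; each row is the pose to reach, as a shift and turn from the pose commanded when the call began, along the tool's axes at that moment; what a row does not reach only later rows make up. A row lasts 1/10 s, in which the tool goes at most 50 mm and 8.59 degrees, less where a joint would pass 70% of its speed; a pose out of reach is approached as far as the arm can. A call with a gripper value outside its range is refused whole. The fingers move at their own pace and stop on an object; FORCE is the grip in N (left out, the last holds). Time passes only in rows, so rows that repeat a pose let the fingers close. It gives the time, the measured TCP pose, the force, the opening and the grip force at its end, in the units of the state.
- ctrl.read_state(): the state, without advancing time (a new reading comes with each control period).
- grab_frame(name): name is "scene" or "top" or "wrist"; returns the picture (420x560x3 uint8, red, green, blue); there is no depth.
- camera_model(name): a dict with "fx", "fy", "cx", "cy" (pixels), "T" (4x4, takes a point from camera to world coordinates). Camera axes: x right, y up, looking along -z (the intrinsics and any distortion apply to the point x, -y, -z); pixel columns grow to the right and rows downward; lengths in m; the calibration is good to about 2 mm. The wrist camera is an equidistant fisheye: a pixel r from the principal point sees the ray r / f radians off the axis. A picture is of the moment at which its call begins: read the wrist's pose just before it. camera_model takes no time and is no camera call; for the wrist camera it gives the pose at the moment of the call.
- job.job_done(): hands the job in; it is judged then, once.
Trained networks look in the newest picture that a camera, given by its name, has taken for a name from the list of things; names that differ only in an ending like _2 or _b are one class to them, and where a whole thing is asked for, a point or a joint stands for the part that bears it (a point fixed in the world has none). Each returns a list of dicts, best first, with "score" (0 to 1); they miss things now and then, are a little off and sometimes report something else, mostly with a low value. They report only what shows in the picture. A call takes as long as a camera call. They do not tell look-alikes from the thing itself.
- recognise(camera, label): "extent" ([left, top, right, bottom] as shares, 0 to 1, of the picture: columns of its width, rows of its height, round what is visible of it).
The state is a dict: "t": time; "joint_positions": joint angles; "dq": joint speeds; "tau": joint torques, N m; "tool_pos": TCP position; "tcp_rot": TCP orientation; "wrist_force": force on the tool from outside, world axes, zero at the start; "torque": the same for the moment, N m; "gripper_width": opening from 0.0 (shut) to 1.0 (fully open); "gripper_force": force on a finger pad.
Only numpy, scipy, OpenCV 4.12 (cv2) and the standard library are available. Lean on these libraries where they do the work, as an engineer would, in place of code of your own. Each camera call takes 0.05 s, during which the arm holds its last target. There are 200 camera calls.

### The job

Set the knurled stop collar of the coffee stand to the height of the blue measuring block: slide the blue block along the stand's base, fork first, until its slot is fully home round the threaded rod, then spin the collar down until it bears snugly but gently on the block, without forcing it, and let go of it. Leave the collar at that height, draw the block out again and stand it flat on the worktop clear of the stand; leave everything else where it is.

Things in the scene. Friction and masses are not known exactly. Their poses are not given: they have to be found in the camera images.
- stand: Pour-over coffee stand, fixed: dark wooden base 18 mm thick with an upright threaded rod (11 mm across, top 116 mm above the worktop). Origin on the rod's axis at worktop level, z up. The base reaches from 135 mm at -x (free front part, where the block goes) to 35 mm at +x, and 55 mm to each side in y. Its x axis points to the robot's left (yaw 1.1 to 1.7).
- rod_foot (a point): Point on the rod's axis at the top face of the base (18 mm above the worktop).
- collar: Knurled brass collar on the rod, 46 mm across, 24 mm tall, starts 46 to 57 mm above the base. Origin at the centre of its underside. Turned clockwise (from above) it goes DOWN, 3.82 mm a rad. Thread: 0.05 N m to turn, stays where left (up to 13 N from below); each further 10 N on the block takes 0.04 N m. Pads gripping it with 4 N slip round it at about 0.08 N m.
- blue_block: Blue measuring block, loose, 120 (x) x 40 (y) x 40 (z) mm, 0.13 kg; its true height is up to 1 mm off 40. Origin at the centre of its underside. Its +x end is a fork: a slot 17 mm wide through the whole height, open at x = 60 mm, ending at x = 25 mm. The solid -x half is the grip. Starts flat on the worktop left or right of the stand, yaw 0.2 to 1.0.
- blue_block_seat (a point): Point on the block's underside, on its centre line, 30 mm ahead of the origin (5 mm ahead of the slot's end): on the rod's axis when the block is fully home.
- yellow_block: Yellow measuring block of the same shape, but only 30 mm tall: not for this job.
- drip_arm: Steel dripper arm lying on the worktop, a 92 mm ring with a bar and a hub, 160 mm long, 20 mm tall; origin at the ring's centre. Bystander.
- cup: Small green espresso cup, 60 x 82 x 51 mm. Bystander.
- half_tin: Low food tin, 75 mm across, 58 mm tall. Bystander.
- salt: Salt shaker, 44 mm across, 90 mm tall. Bystander.
- orange: An orange, 77 mm. Bystander.
Things that resemble listed ones, but are neither listed nor needed, are in the scene too. Leave any red look-alike of the stand alone.

How it is judged:
On the way, in this order (a step that is already met when the one before it is completed fails the run):
1. the blue block stands flat on the base, its slot fully home round the rod (horizontal distance between blue_block_seat and rod_foot below 0.006 m and z of blue_block in the frame of stand below 0.021 m and angle between blue_block's own z axis and vertical below 0.06 rad), for 0.2 s.
2. the collar bears snugly on the blue block (2 to 20 N), the block still home and the collar let go by the fingers (all of step 1 and contact force between blue_block and collar between 2 and 20 N and contact force between the fingers and collar below 0.1 N), for 0.2 s.
At the end, for the whole second after the job is handed in: The collar's underside is at the blue block's true height above the base (within 1.5 mm), the blue block stands flat on the worktop (underside within 4 mm of it, tilt under 0.08 rad), at rest, and not touching the stand (z of collar in the frame of rod_foot between 0.0393 and 0.0423 m and height (world z) of blue_block below 0.004 m and angle between blue_block's own z axis and vertical below 0.08 rad and linear speed of blue_block below 0.02 m/s and contact force between blue_block and stand below 0.05 N).
It fails at once if the collar is forced down on the block (over 25 N) (contact force between blue_block and collar above 25 N).
It fails at once if the yellow block is pushed more than 20 mm from its place (distance of yellow_block from where it was at the start of the episode above 0.02 m).
It fails at once if a bystander (cup, tin, salt shaker, orange, dripper arm) is pushed more than 20 mm from its place (distance of any of cup, half_tin, salt, orange, drip_arm from where it was at the start of the episode above 0.02 m).
It also fails if it takes over 72 s, if anything falls off the work surface, if the arm or the gripper's body presses on something with over 40 N, if the wrist force passes 120 N, or if a joint passes its speed limit or range.

## Working session

There is one attempt and no reset: what is moved stays moved. The work goes in short steps, Python scripts to look and compute and a shell command to move; the robot and the scene stay as the last step left them, time stands still between calls to the robot, and variables do not carry over. Pictures are saved under pics/ and viewed, at most 10 in all, crops included, and the job is handed in when it is done.

```bash
mkdir -p pics; cat > h.py <<'E'
import numpy as np, cv2
from rig import ctrl, grab_frame, camera_model, job, recognise
from scipy.spatial.transform import Rotation as Rn
def ray(cam,u,v):
    m=camera_model(cam); T=np.array(m["T"]); a=(u-m["cx"])/m["fx"]; b=(v-m["cy"])/m["fy"]
    if cam=="wrist":
        r=np.hypot(a,b); s=np.sin(r)/r if r>1e-9 else 1; p=np.array([a*s,b*s,np.cos(r)])
    else: p=np.array([a,b,1.])
    d=T[:3,:3]@np.array([p[0],-p[1],-p[2]]); return T[:3,3],d/np.linalg.norm(d)
def at_z(cam,u,v,z):
    o,d=ray(cam,u,v); return o+d*(z-o[2])/d[2]
def proj(cam,P):
    m=camera_model(cam);T=np.array(m["T"]); q=T[:3,:3].T@(np.array(P)-T[:3,3]); q=np.array([q[0],-q[1],-q[2]])
    if cam=="wrist":
        r=np.hypot(q[0],q[1]); th=np.arctan2(r,q[2]); k=th/r if r>1e-9 else 1
        return m["cx"]+m["fx"]*q[0]*k, m["cy"]+m["fy"]*q[1]*k
    return m["cx"]+m["fx"]*q[0]/q[2], m["cy"]+m["fy"]*q[1]/q[2]
def save(im,name): cv2.imwrite("pics/"+name,im[:,:,::-1])
E
python3 - <<'E'
from h import *
import rig
a=grab_frame("scene"); b=grab_frame("top")
np.save("top0.npy",b); np.save("scene0.npy",a)
im=np.vstack([cv2.resize(a,(400,300)),cv2.resize(b,(400,300))])
save(cv2.resize(b,(800,600),interpolation=cv2.INTER_CUBIC),"top0.png"); save(a,"scene0.png")
for c in ["top"]:
  print(c,np.round(camera_model(c)["T"],3).tolist(),camera_model(c)["fx"],[k for k in camera_model(c)])
  for l in ["stand","collar","blue_block","yellow_block","drip_arm"]:
    for r in recognise(c,l): e=np.array(r["extent"])*[560,420,560,420]; print(c,l,round(r["score"],2),e.round())
print(ctrl.read_state())
E
```

```text
top [[0.017, 0.78, -0.626, -0.618], [-1.0, 0.025, 0.003, -0.01], [0.018, 0.626, 0.78, 1.348], [0.0, 0.0, 0.0, 1.0]] 488.21189427158305 ['fx', 'fy', 'cx', 'cy', 'T']
{'t': 0.35, 'joint_positions': array([-1.30981108e+00,  2.58780230e-01,  1.53524852e+00, -7.98350482e-06,
        1.34798083e+00, -2.02815962e-01]), 'dq': array([ 0.00056743, -0.00127107, -0.00093456, -0.00134515,  0.00105216,
        0.00108162]), 'tau': array([-2.10938757e-03, -4.36724710e+01, -2.83863384e+01,  7.17285764e-02,
        3.54063569e-02, -6.43648650e-05]), 'tool_pos': array([ 0.24602456, -0.49178283,  0.23245576]), 'tcp_rot': array([-3.14118270e+00, -7.63549269e-05,  4.63802961e-01]), 'wrist_force': array([ 0.24914574,  0.1424953 , -0.55941233]), 'torque': array([-0.01851459,  0.04830886, -0.03430093]), 'gripper_force': 0.0, 'gripper_width': 0.9997275663578035}
```

View pics/top0.png

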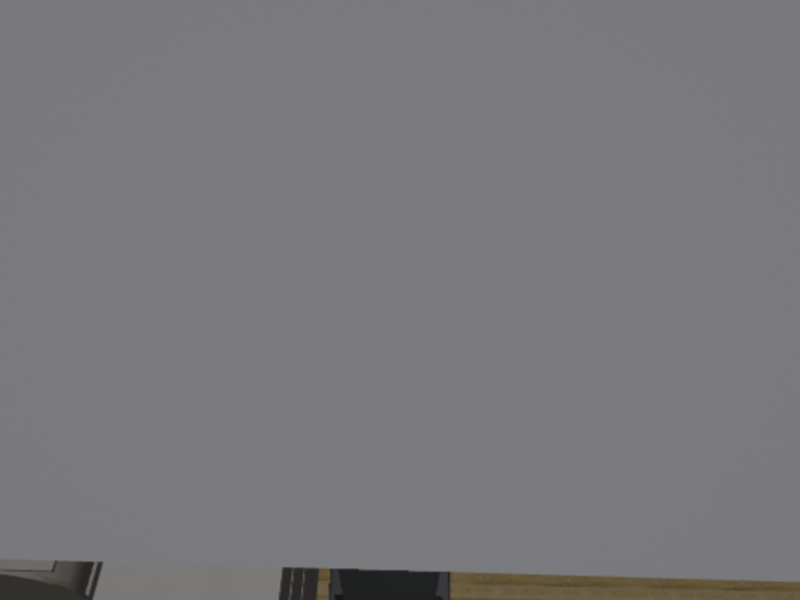

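View pics/scene0.png

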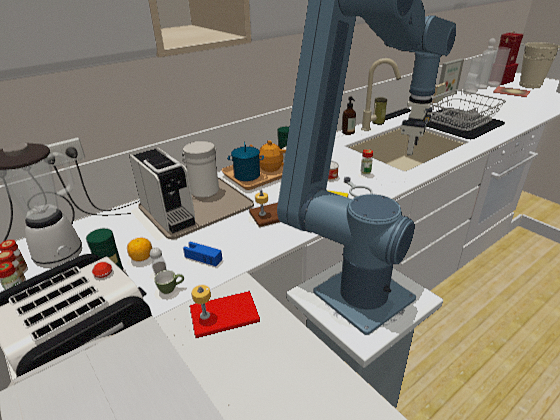

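The top camera is blocked by a cabinet. The scene camera shows the blue block at about (203,253), the brass collar on the dark stand at (263,205) and the red look-alike at (225,312), which I will leave alone. The yellow block is partly visible at (338,194), behind the arm. I'll locate these in the scene picture and then look with the wrist camera.

```bash
python3 - <<'E'
from h import *
a=grab_frame("scene")
print(np.round(camera_model("scene")["T"],3).tolist())
for l in ["stand","collar","blue_block","yellow_block","drip_arm","cup","half_tin","salt","orange"]:
    for r in recognise("scene",l):
        e=np.array(r["extent"])*[560,420,560,420]; print(l,round(r["score"],2),e.round(), at_z("scene",(e[0]+e[2])/2,(e[1]+e[3])/2,0.025).round(3))
c=cv2.resize(a[130:340,130:410],(800,600),interpolation=cv2.INTER_CUBIC); save(c,"crop1.png")
E
```

```text
[[-0.615, 0.417, -0.669, -0.525], [-0.788, -0.347, 0.508, 0.679], [-0.021, 0.84, 0.542, 0.811], [0.0, 0.0, 0.0, 1.0]]
stand 0.92 [189. 285. 261. 337.] [0.17  0.345 0.025]
stand 0.68 [246. 189. 278. 227.] [ 0.524 -0.026  0.025]
collar 0.64 [195. 281. 209. 306.] [0.267 0.36  0.025]
blue_block 0.58 [186. 243. 218. 265.] [0.423 0.276 0.025]
drip_arm 0.71 [343. 174. 355. 193.] [ 0.449 -0.405  0.025]
cup 0.94 [155. 267. 187. 292.] [0.374 0.403 0.025]
half_tin 0.53 [329. 161. 336. 181.] [ 0.572 -0.429  0.025]
salt 0.84 [151. 244. 163. 273.] [0.491 0.394 0.025]
orange 0.57 [126. 235. 149. 260.] [0.583 0.42  0.025]
```

View pics/crop1.png

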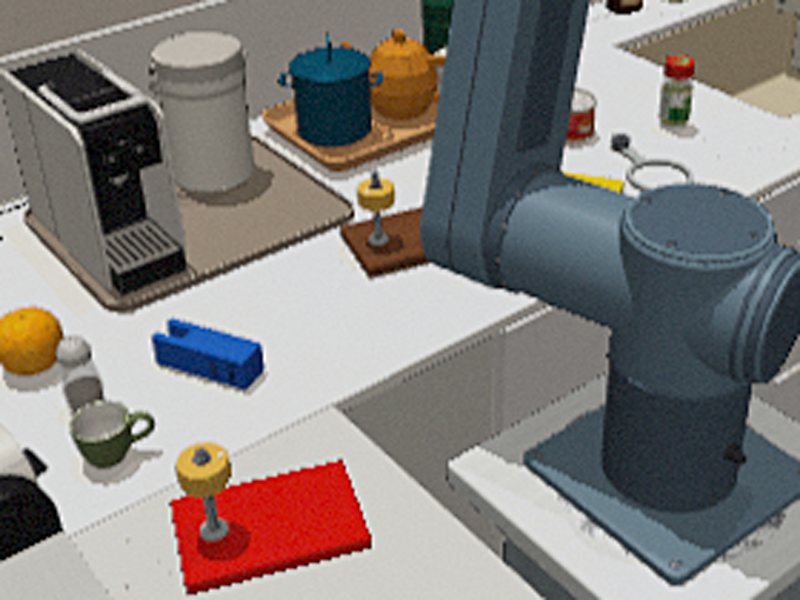

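The dark stand's rod foot is at about (262,215) in the full picture. Its free part runs to the right, and the blue block's fork points away to the upper left. I'll drive over the area for a close wrist view.

```bash
cat >> h.py <<'E'
def rel(pos,yaw):
    "shift (mm, tool axes) and turn (deg about tool z) from present pose to TCP pos with tool down at yaw"
    s=ctrl.read_state(); R=Rn.from_euler("xyz",s["tcp_rot"]); G=Rn.from_euler("xyz",[np.pi,0,yaw])
    return (R.inv()*G).as_rotvec(degrees=True).round(1), (R.inv().apply(np.array(pos)-s["tool_pos"])*1000).round(1)
E
python3 - <<'E'
from h import *
print("rod",at_z("scene",262,215,.018))
print(rel([.42,.02,.32],.46))
m=camera_model("wrist"); s=ctrl.read_state(); R=Rn.from_euler("xyz",s["tcp_rot"]).as_matrix()
T=np.array(m["T"]); print("cam in tool",R.T@(T[:3,3]-s["tool_pos"]), "axis",R.T@-T[:3,2], m["fx"])
E
```

```text
rod [ 0.49322247 -0.00475264  0.018     ]
(array([0. , 0. , 0.2]), array([ 384.6, -380. ,  -87.3]))
cam in tool [ 0.07923938  0.00125482 -0.15254389] axis [-2.83833434e-01  6.00864394e-04  9.58873412e-01] 325.19226210127806
```

```bash
python3 -m pendant '0 0 0 0 0 -87 1; 0 0 0 100 -100 -87 1; 0 0 0 200 -200 -87 1; 0 0 0 385 -380 -87 1; 0 0 0 385 -380 -87 1; 0 0 0 385 -380 -87 1; 0 0 0 385 -380 -87 1; 0 0 0 385 -380 -87 1; 0 0 0 385 -380 -87 1; 0 0 0 385 -380 -87 1' ; python3 -m pendant '0 0 0 0 0 0 1; 0 0 0 0 0 0 1'; python3 - <<'E'
from h import *
print(ctrl.read_state()["tool_pos"])
a=grab_frame("wrist"); np.save("w1.npy",a); save(cv2.resize(a,(800,600)),"w1.png")
for l in ["stand","collar","blue_block","yellow_block"]:
    for r in recognise("wrist",l):
        e=np.array(r["extent"])*[560,420,560,420]; print(l,round(r["score"],2),e.round(), at_z("wrist",(e[0]+e[2])/2,(e[1]+e[3])/2,0.03).round(3))
E
```

```text
t: 1.85
tool_pos: [0.3904, -0.066, 0.3161]
tcp_rot: [3.141, -0.001, 0.463]
wrist_force: [0.4, -0.4, 0.1]
gripper_width: 0.999
gripper_force: 0.0
t: 2.05
tool_pos: [0.3904, -0.0668, 0.3158]
tcp_rot: [3.141, 0.0, 0.468]
wrist_force: [0.4, 0.2, -0.2]
gripper_width: 1.003
gripper_force: 0.0
[ 0.39040567 -0.06681979  0.31581633]
stand 0.94 [238.  40. 377. 175.] [ 0.488 -0.062  0.03 ]
collar 0.69 [262.  58. 304.  96.] [ 0.509 -0.015  0.03 ]
blue_block 0.81 [ 80.  15. 114.  95.] [0.436 0.255 0.03 ]
yellow_block 0.91 [408. 173. 444. 253.] [ 0.437 -0.293  0.03 ]
yellow_block 0.74 [15.  3. 61. 35.] [0.459 0.408 0.03 ]
yellow_block 0.52 [263.  59. 305.  94.] [ 0.511 -0.016  0.03 ]
```

View pics/w1.png

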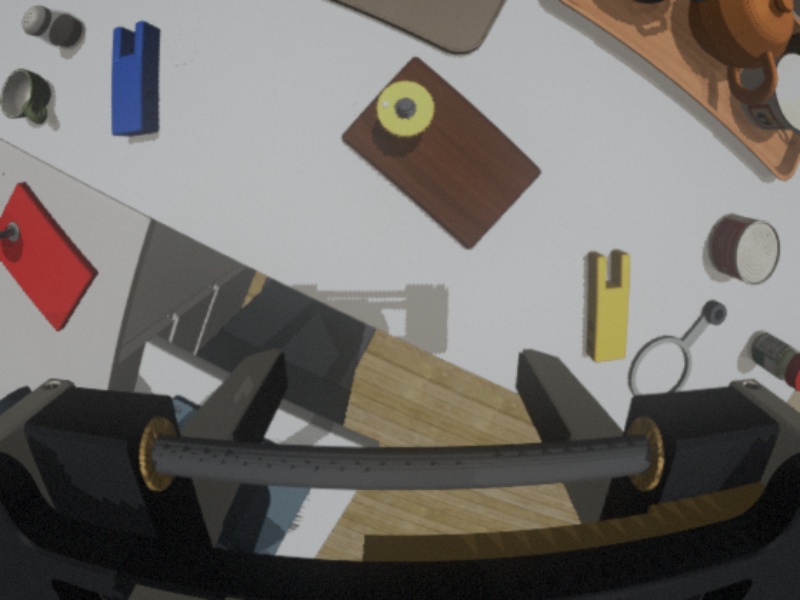

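The wrist view (800x600 scale) shows everything clearly:
- **Dark stand:** corners at (415,58), (343,137), (470,248) and (540,170), with the brass collar at (405,107).
- **Blue block:** (135,78), fork pointing up.
- **Yellow block:** (610,305).
- **Red look-alike stand:** (45,255).

The dark wooden stand and the blue forked block fit the description. Next I'll compute their poses.

```bash
python3 - <<'E'
from h import *
k=.7
C=[at_z("wrist",u*k,v*k,.018) for u,v in [(415,58),(343,137),(470,248),(540,170)]]
for c in C: print(c.round(3))
print([round(np.linalg.norm(C[i]-C[(i+1)%4]),3) for i in range(4)])
for i,j in((3,0),(2,1)): d=C[j]-C[i]; print("stand yaw",np.arctan2(d[1],d[0]))
mid=(C[0]+C[1])/2; d=(C[0]-C[3]+C[1]-C[2]); d/=np.linalg.norm(d); print("rod est",mid-.035*d)
print("rod top",at_z("wrist",405*k,106*k,.116))
# blue block by HSV at z=.04
a=np.load("w1.npy"); h=cv2.cvtColor(a,cv2.COLOR_RGB2HSV); m=cv2.inRange(h,(105,150,60),(125,255,255)); m[:, 150:]=0
n,l,s,c=cv2.connectedComponentsWithStats(m); print(s[1:],c[1:])
for u,v in [(113,136),(141,136),(112,28),(135,24)]: print(at_z("wrist",u*k,v*k,.04).round(3))
print(rel([.40,.19,.25],.5), rel([.42,.0,.28],1.0))
E
```

```text
[ 0.562 -0.001  0.018]
[0.461 0.026 0.018]
[ 0.419 -0.133  0.018]
[ 0.521 -0.159  0.018]
[np.float64(0.104), np.float64(0.165), np.float64(0.105), np.float64(0.163)]
stand yaw 1.3203808579570129
stand yaw 1.3106814901099584
rod est [ 0.50270702 -0.02103596  0.018     ]
rod top [ 0.50279903 -0.01833134  0.116     ]
[[  79   16   22   77 1197]] [[88.71929825 57.16123642]]
[0.372 0.253 0.04 ]
[0.384 0.218 0.04 ]
[0.478 0.31  0.04 ]
[0.489 0.282 0.04 ]
(array([-0. ,  0. , -2.3]), array([ 124.4, -228. ,   65.4])) (array([ -0. ,   0. , -30.9]), array([ 57.8, -48.9,  35.4]))
```

Stand yaw is about 1.315 with the rod at about (0.503, -0.020). The base edge measures 165x105 mm against 170x110 nominal. The block centre is about (0.431, 0.266), yaw 0.52. Now I'll move above the block's grip.

```bash
python3 - <<'E'
from h import *
print(rel([.396,.246,.15],.52))
E
```

```text
(array([-0. ,  0. , -3.4]), array([ 145.7, -280. ,  165.4]))
```

```bash
python3 -m pendant '0 0 -3 146 -280 165 1; 0 0 -3 146 -280 165 1; 0 0 -3 146 -280 165 1; 0 0 -3 146 -280 165 1; 0 0 -3 146 -280 165 1; 0 0 -3 146 -280 165 1; 0 0 -3 146 -280 165 1; 0 0 -3 146 -280 165 1; 0 0 -3 146 -280 165 1; 0 0 -3 146 -280 165 1' ; python3 - <<'E'
from h import *
a=grab_frame("wrist"); np.save("w2.npy",a)
h=cv2.cvtColor(a,cv2.COLOR_RGB2HSV); m=cv2.inRange(h,(105,150,50),(125,255,255))
n,l,s,c=cv2.connectedComponentsWithStats(m); print(s[1:][s[1:,4]>100])
i=1+np.argmax(s[1:,4]); H=cv2.convexHull(cv2.findContours((l==i).astype(np.uint8),0,2)[0][0])
ap=cv2.approxPolyDP(H,4,True)[:,0]; print(ap.tolist()); [print(p,at_z("wrist",*p,.04).round(4),at_z("wrist",*p,0).round(4)) for p in ap]
for p in ap: cv2.circle(a,tuple(int(x) for x in p),3,(255,0,0),1)
save(a,"w2.png")
E
```

```text
t: 3.3
tool_pos: [0.3964, 0.2463, 0.151]
tcp_rot: [3.141, -0.0, 0.515]
wrist_force: [-0.2, 0.2, 0.5]
gripper_width: 0.999
gripper_force: 0.0
[[ 255  132   44   89 2304]]
[[293, 137], [297, 216], [256, 218], [257, 152], [275, 132]]
[293 137] [0.4559 0.2666 0.04  ] [0.4544 0.264  0.    ]
[297 216] [0.3997 0.2303 0.04  ] [0.3896 0.2221 0.    ]
[256 218] [0.3809 0.2599 0.04  ] [0.368  0.2562 0.    ]
[257 152] [0.4309 0.2861 0.04  ] [0.4255 0.2864 0.    ]
[275 132] [0.4523 0.2813 0.04  ] [0.4502 0.2808 0.    ]
```

View pics/w2.png

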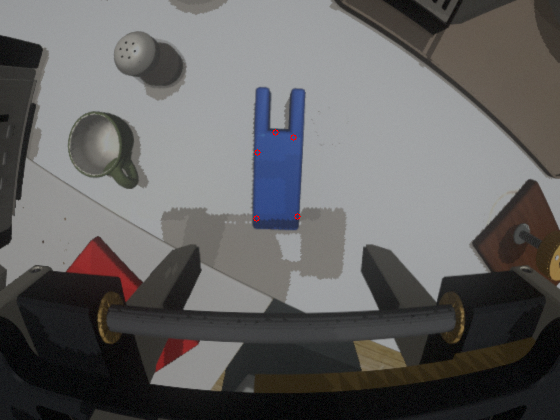

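The block lies centred under the camera. Its top-face corners are about (256,88), (305,90), (300,229) and (253,229), and nothing is in the way of the fingers.

```bash
python3 - <<'E'
from h import *
P=[at_z("wrist",u,v,.04) for u,v in [(256,88),(305,90),(300,229),(253,229)]]
print([round(np.linalg.norm(P[i]-P[(i+1)%4]),4) for i in range(4)])
f=(P[0]+P[1])/2; b=(P[2]+P[3])/2; d=f-b; y=np.arctan2(d[1],d[0]); c=(f+b)/2; print("centre",c,"yaw",y)
for q in (P[0]-P[3],P[1]-P[2]): print(np.arctan2(q[1],q[0]))
g=c-.042*np.array([np.cos(y),np.sin(y),0]); print(g); print(rel([g[0],g[1],.021],y))
E
```

```text
[np.float64(0.0391), np.float64(0.117), np.float64(0.0407), np.float64(0.1187)]
centre [0.43289051 0.2672159  0.04      ] yaw 0.48524734154176735
0.47886225204155186
0.4917248619072533
[0.39573901 0.24762596 0.04      ]
(array([ 0. , -0.1,  1.6]), array([ -0.2,  -1.7, 130.3]))
```

```bash
python3 -m pendant '0 0 1.6 0 -2 50 1; 0 0 1.6 0 -2 90 1; 0 0 1.6 0 -2 120 1; 0 0 1.6 0 -2 130 1; 0 0 1.6 0 -2 130 1; 0 0 1.6 0 -2 130 0.2; 0 0 1.6 0 -2 130 0.2; 0 0 1.6 0 -2 130 0.2; 0 0 1.6 0 -2 130 0.2; 0 0 1.6 0 -2 130 0.2' 20; python3 - <<'E'
from h import *
y=1.315; R=np.array([.503,-.02]); u=np.array([np.cos(y),np.sin(y)])
# TCP is 42 mm behind block origin; seat 30 ahead -> tcp 72 behind rod at home
for back in (.16,):
  p=R-(.072+back)*u; print(p, rel([*p,.075],y), rel([*p,.12],y))
E
```

```text
t: 4.35
tool_pos: [0.3948, 0.2497, 0.0211]
tcp_rot: [3.141, -0.001, 0.489]
wrist_force: [0.3, -0.7, -0.2]
gripper_width: 0.621
gripper_force: 0.0
[ 0.44430031 -0.24445121] (array([  0. ,  -0.1, -47.4]), array([-188.2,  459.6,  -54. ])) (array([  0. ,  -0.1, -47.4]), array([-188.1,  459.6,  -99. ]))
```

```bash
python3 -m pendant '0 0 0 0 0 0 0.2; 0 0 0 0 0 0 0.2; 0 0 0 0 0 0 0.2; 0 0 0 0 0 0 0.2; 0 0 0 0 0 0 0.2; 0 0 0 0 0 -50 0.2; 0 0 0 0 0 -100 0.2; 0 0 0 0 0 -150 0.2; 0 0 0 0 0 -160 0.2; 0 0 0 0 0 -160 0.2' 20; python3 - <<'E'
from h import *
y=1.315; R=np.array([.503,-.02]); u=np.array([np.cos(y),np.sin(y)])
p=R-(.072+.07)*u; print(p, rel([*p,.18],y), rel([*p,.0405],y))
E
```

```text
t: 5.35
tool_pos: [0.3956, 0.2498, 0.1822]
tcp_rot: [3.141, -0.004, 0.488]
wrist_force: [0.2, -0.4, -2.4]
gripper_width: 0.428
gripper_force: 20.0
[ 0.46707174 -0.15737962] (array([  0.1,  -0.2, -47.4]), array([-127.9,  393.2,    2. ])) (array([  0.1,  -0.2, -47.4]), array([-128.5,  393. ,  141.5]))
```

```bash
python3 -m pendant '0 0 -8 -128 393 2 0.2; 0 0 -16 -128 393 2 0.2; 0 0 -24 -128 393 2 0.2; 0 0 -32 -128 393 2 0.2; 0 0 -40 -128 393 2 0.2; 0 0 -47.4 -128 393 2 0.2; 0 0 -47.4 -128 393 2 0.2; 0 0 -47.4 -128 393 2 0.2; 0 0 -47.4 -128 393 2 0.2; 0 0 -47.4 -128 393 2 0.2' ; python3 -m pendant '0 0 0 0 0 50 0.2; 0 0 0 0 0 90 0.2; 0 0 0 0 0 100 0.2; 0 0 0 0 0 100 0.2'; python3 - <<'E'
from h import *
a=grab_frame("wrist"); np.save("w3.npy",a); save(cv2.resize(a,(800,600)),"w3.png")
for l in ["collar","stand","blue_block"]:
    for r in recognise("wrist",l)[:2]: print(l,round(r["score"],2),(np.array(r["extent"])*[560,420,560,420]).round())
E
```

```text
t: 6.35
tool_pos: [0.4653, -0.162, 0.1757]
tcp_rot: [-3.138, 0.001, 1.311]
wrist_force: [0.1, -0.6, -2.8]
gripper_width: 0.427
gripper_force: 20.0
t: 6.75
tool_pos: [0.4637, -0.1559, 0.076]
tcp_rot: [-3.135, -0.002, 1.316]
wrist_force: [1.0, 0.1, -2.1]
gripper_width: 0.426
gripper_force: 20.0
collar 0.86 [242.   1. 329.  21.]
stand 0.82 [202.   2. 369. 213.]
blue_block 0.9 [234.  60. 333. 314.]
```

View pics/w3.png

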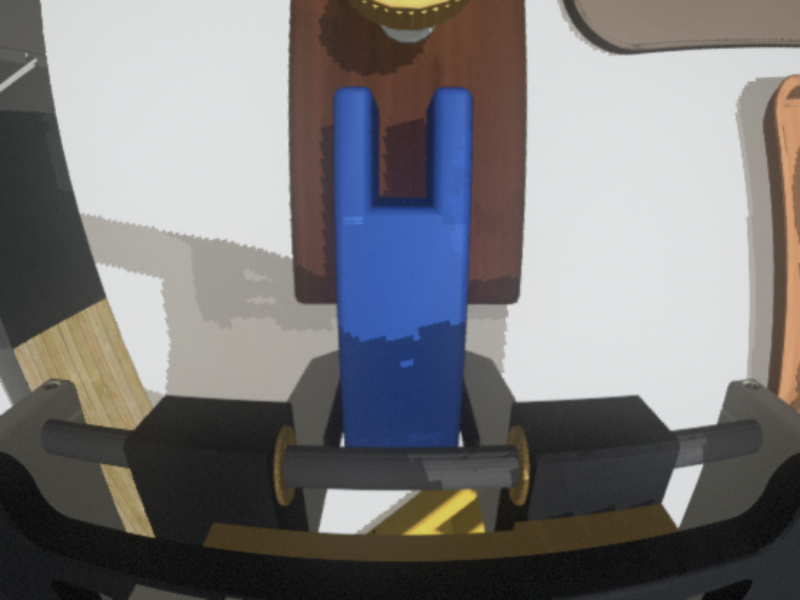

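The block is held straight, with its slot (378–428) pointing at the collar (centre col about 408) and base edges at about 290–297 and 520–526. Now I'll compute the lateral offsets.

```bash
python3 - <<'E'
from h import *
k=.7; s=ctrl.read_state(); Rt=Rn.from_euler("xyz",s["tcp_rot"])
def tool(u,v,z): return (Rt.inv().apply(at_z("wrist",u*k,v*k,z)-s["tool_pos"])*1000).round(1)
print("base L",tool(290,100,.018),tool(296,290,.018),"R",tool(526,100,.018),tool(521,290,.018))
zt=s["tool_pos"][2]-.021+.04
print("block rear-ish",tool(343,440,zt),tool(460,440,zt),"tips",tool(335,100,zt),tool(471,100,zt),"slot",tool(377,150,zt),tool(430,150,zt), "slot end",tool(403,207,zt))
print("tip front", tool(352,89,zt),tool(452,89,zt))
for z in (.064,.075): print("collar L/R",tool(346,2,z),tool(470,2,z))
print("rod foot",tool(407,42,.018))
print(np.degrees(s["tcp_rot"]))
E
```

```text
base L [109.9 -50.2  62. ] [ 18.8 -50.1  62.1] R [110.6  59.   62.4] [18.9 60.  62.5]
block rear-ish [-12.1 -18.8 -19. ] [-12.1  21.4 -18.9] tips [ 97.2 -17.7 -19.1] [ 97.3  20.8 -19. ] slot [ 82.4  -5.8 -19.1] [ 82.5   9.2 -19. ] slot end [ 66.    1.6 -19.1]
tip front [100.3 -12.9 -19.1] [100.4  15.4 -19. ]
collar L/R [140.3 -19.   16.1] [140.7  26.   16.2]
collar L/R [136.2 -17.7   5.1] [136.6  24.4   5.2]
rod foot [136.2   3.7  62.2]
[1.79820113e+02 5.30555830e-02 7.54081476e+01]
```

```bash
python3 -m pendant '0 0 0 0 2.5 15 0.2; 0 0 0 0 2.5 28 0.2; 0 0 0 0 2.5 28 0.2;0 0 0 0 2.5 28 0.2'; python3 - <<'E'
from h import *
s=ctrl.read_state(); print(s["joint_positions"].round(4),s["tool_pos"].round(4))
a=grab_frame("wrist"); np.save("w4.npy",a)
g=cv2.cvtColor(a,cv2.COLOR_RGB2HSV); m=cv2.inRange(g,(105,150,50),(125,255,255)); print(cv2.boundingRect(m))
s=ctrl.read_state(); print(s["tool_pos"].round(4))
E
```

```text
t: 7.35
tool_pos: [0.469, -0.1585, 0.0519]
tcp_rot: [3.14, 0.001, 1.316]
wrist_force: [-0.6, 0.5, -2.2]
gripper_width: 0.429
gripper_force: 20.0
[-0.5516  0.3642  1.8924  0.      0.883  -0.2967] [ 0.469  -0.1585  0.0519]
(234, 61, 96, 252)
[ 0.4691 -0.1586  0.0519]
```

```bash
python3 -m pendant '0 0 0 0 0 6 0.2; 0 0 0 0 0 11 0.2; 0 0 0 0 0 11 0.2;0 0 0 0 0 11 0.2'; python3 - <<'E'
from h import *
a=grab_frame("wrist"); np.save("w5.npy",a)
s=ctrl.read_state(); print(s["tool_pos"].round(4)); Rt=Rn.from_euler("xyz",s["tcp_rot"])
def tool(u,v,z): return (Rt.inv().apply(at_z("wrist",u,v,z)-s["tool_pos"])*1000).round(1)
im=cv2.resize(a[0:160,170:400],(800,557),interpolation=cv2.INTER_CUBIC); save(im,"w5.png")
for l in ["collar"]:
    for r in recognise("wrist",l)[:2]:
        e=(np.array(r["extent"])*[560,420,560,420]).round(1); print(e,r["score"]); print(tool(e[0],e[3]-20,.064),tool(e[2],e[3]-20,.064))
E
```

```text
t: 7.8
tool_pos: [0.4681, -0.1582, 0.0394]
tcp_rot: [-3.141, -0.0, 1.315]
wrist_force: [-0.4, -1.2, -0.9]
gripper_width: 0.427
gripper_force: 20.0
[ 0.4682 -0.1582  0.0395]
```

View pics/w5.png

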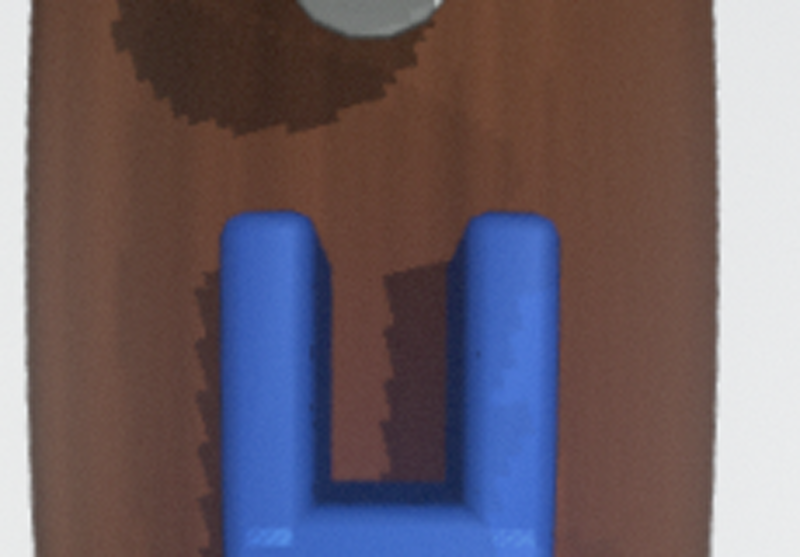

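```bash
python3 - <<'E'
from h import *
k=230/800; s=ctrl.read_state(); Rt=Rn.from_euler("xyz",s["tcp_rot"]); print(s["tool_pos"],s["tcp_rot"],camera_model("wrist")["cx"])
def tool(u,v,z): return (Rt.inv().apply(at_z("wrist",u*k+170,v*k,z)-s["tool_pos"])*1000).round(1)
print("base",tool(28,200,.018),tool(718,200,.018),tool(33,20,.018),tool(714,20,.018))
print("foot low",tool(367,38,.018),tool(297,2,.019),tool(440,2,.019))
print("slot bottom",tool(332,400,.0185),tool(447,400,.0185),"top",tool(315,400,.0585),tool(467,400,.0585),tool(390,505,.0585))
print("tips",tool(390,212,.0585), tool(221,300,.0585),tool(558,300,.0585))
E
```

```text
[ 0.4683069  -0.1582591   0.03959569] [-3.14148273e+00 -4.38977654e-05  1.31547525e+00] 280.7079861741666
base [112.2 -54.7  21.6] [111.9  52.7  21.6] [142.9 -54.6  21.6] [142.5  52.7  21.6]
foot low [136.1  -1.8  21.6] [142.1 -12.5  20.6] [142.    9.3  20.6]
slot bottom [78.4 -7.  21.1] [78.4 10.4 21.1] top [ 78.3  -7.2 -18.9] [ 78.4  10.6 -18.9] [ 65.9   1.6 -18.9]
tips [100.7   1.6 -18.9] [ 90.5 -18.1 -18.9] [ 90.6  21.2 -18.9]
```

The rod is at tool y of about -1.5 and the slot at +1.7, so I'll correct by -3.2 mm and insert most of the way.

```bash
python3 -m pendant '0 0 0 0 -3.2 -0.5 0.2; 0 0 0 0 -3.2 -0.5 0.2; 0 0 0 10 -3.2 -0.5 0.2; 0 0 0 25 -3.2 -0.5 0.2; 0 0 0 40 -3.2 -0.5 0.2; 0 0 0 52 -3.2 -0.5 0.2; 0 0 0 60 -3.2 -0.5 0.2; 0 0 0 60 -3.2 -0.5 0.2; 0 0 0 60 -3.2 -0.5 0.2; 0 0 0 60 -3.2 -0.5 0.2'; python3 - <<'E'
from h import *
a=grab_frame("wrist"); np.save("w6.npy",a); s=ctrl.read_state(); print(s["tool_pos"].round(4),s["wrist_force"].round(2))
save(cv2.resize(a[0:200,140:420],(800,571),interpolation=cv2.INTER_CUBIC),"w6.png")
b=grab_frame("scene"); np.save("s6.npy",b)
E
```

```text
t: 8.9
tool_pos: [0.4804, -0.0998, 0.0401]
tcp_rot: [3.141, 0.0, 1.315]
wrist_force: [0.4, 0.4, -2.0]
gripper_width: 0.429
gripper_force: 20.0
[ 0.4803 -0.0998  0.0401] [-0.29 -0.84 -2.36]
```

View pics/w6.png

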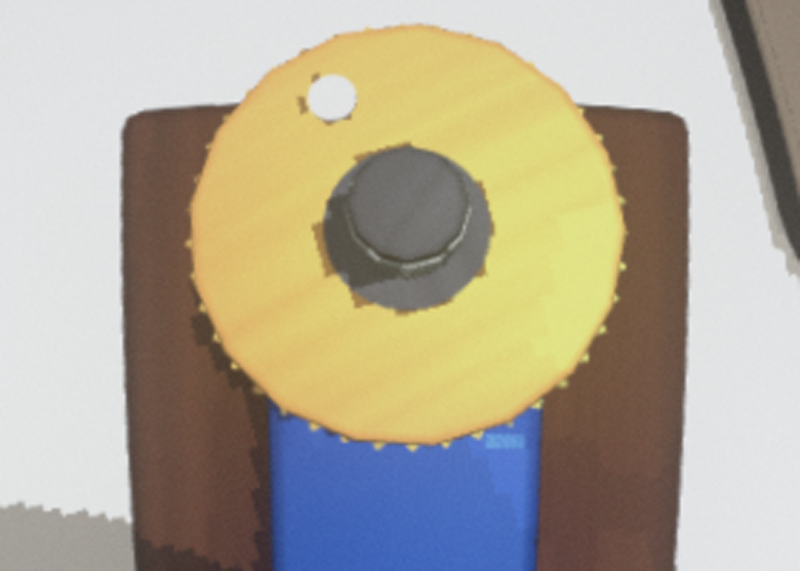

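The collar is centred at crop (408,235), about 435 px wide, with the rod top at (409,200) and the white index dot at (331,98). The block's centre col of 405 lies under it. From this I'll get the collar height, the rod position and the remaining travel.

```bash
python3 - <<'E'
from h import *
k=.35; s=ctrl.read_state(); Rt=Rn.from_euler("xyz",s["tcp_rot"])
def tool(u,v,z): return (Rt.inv().apply(at_z("wrist",u*k+140,v*k,z)-s["tool_pos"])*1000).round(1)
for z in (.086,.09,.094,.098): 
  L,Rr=tool(191,235,z),tool(624,235,z); print(z,L,Rr,"w",Rr[1]-L[1],"x",tool(408,444,z)[0],tool(412,26,z)[0])
print("rodtop",tool(409,204,.116), tool(345,204,.116),tool(472,204,.116))
print("dot",tool(331,98,.092),"block",tool(272,500,.0585),tool(538,500,.0585),"base",tool(128,300,.018),tool(688,300,.018))
print("base +x edge",tool(405,108,.018))
E
```

```text
0.086 [ 89.8 -23.2 -45.9] [ 89.9  26.4 -45.9] w 49.599999999999994 x 65.0 114.3
0.09 [ 89.3 -22.3 -49.9] [ 89.5  25.4 -49.9] w 47.7 x 65.5 113.0
0.094 [ 88.9 -21.4 -53.9] [ 89.   24.5 -53.9] w 45.9 x 66.0 111.6
0.098 [ 88.5 -20.5 -57.9] [ 88.6  23.5 -57.9] w 44.0 x 66.5 110.3
rodtop [ 88.6   1.5 -75.9] [ 88.6  -3.6 -75.9] [ 88.7   6.6 -75.9]
dot [103.9  -6.6 -51.9] block [ 53.4 -18.2 -18.4] [ 53.4  21.1 -18.4] base [ 85.3 -51.2  22.1] [85.6 55.5 22.1]
base +x edge [120.6   1.5  22.1]
```

The rod sits at x 88.7, y 1.6 and the slot centre is at y 1.5, so 18 mm of travel is left. The collar top is at about 94 mm, meaning about 12 mm to lower (roughly 3.1 rad).

```bash
python3 -m pendant '0 0 0 8 0 0 0.2; 0 0 0 14 0 0 0.2; 0 0 0 16 0 0 0.2; 0 0 0 17 0 0 0.2; 0 0 0 18 0 0 0.2; 0 0 0 18 0 0 0.2; 0 0 0 18 0 0 0.2'; python3 -m pendant '0 0 0 1 0 0 0.2; 0 0 0 1 0 0 0.2;0 0 0 1 0 0 0.2'
```

```text
t: 9.7
tool_pos: [0.4846, -0.0829, 0.0402]
tcp_rot: [-3.141, 0.002, 1.316]
wrist_force: [-3.4, -5.4, -1.5]
gripper_width: 0.434
gripper_force: 20.0
t: 10.0
tool_pos: [0.4846, -0.0828, 0.0403]
tcp_rot: [-3.141, 0.003, 1.317]
wrist_force: [-4.2, -8.8, 0.1]
gripper_width: 0.429
gripper_force: 20.0
```

Contact felt at about 9.7 N along the slot: the block is home. I'll ease off, set it on the base and release.

```bash
python3 -m pendant '0 0 0 -1.5 0 0.5 0.2; 0 0 0 -1.5 0 1 0.2; 0 0 0 -1.5 0 1.2 0.2; 0 0 0 -1.5 0 1.2 0.2; 0 0 0 -1.5 0 1.2 0.8; 0 0 0 -1.5 0 1.2 0.8; 0 0 0 -1.5 0 1.2 0.8;  0 0 0 -1.5 0 1.2 0.8; 0 0 0 -1.5 0 1.2 0.8; 0 0 0 -1.5 0 1.2 0.8'; python3 -m pendant '0 0 0 0 0 -40 0.8; 0 0 0 0 0 -80 1; 0 0 0 0 0 -110 1; 0 0 0 0 0 -110 1; 0 0 0 0 0 -110 1; 0 0 0 0 0 -110 1'; python3 - <<'E'
from h import *
a=grab_frame("wrist"); np.save("w7.npy",a); s=ctrl.read_state(); print(s["tool_pos"].round(4))
save(cv2.resize(a[0:300,80:480],(800,600),interpolation=cv2.INTER_CUBIC),"w7.png")
E
```

```text
t: 11.0
tool_pos: [0.4848, -0.0824, 0.0389]
tcp_rot: [-3.142, -0.0, 1.316]
wrist_force: [0.0, 0.1, -0.2]
gripper_width: 0.796
gripper_force: 0.0
t: 11.6
tool_pos: [0.4838, -0.0821, 0.1477]
tcp_rot: [-3.139, -0.0, 1.315]
wrist_force: [-0.5, -0.1, 0.1]
gripper_width: 0.998
gripper_force: 0.0
[ 0.4837 -0.082   0.1474]
```

View pics/w7.png

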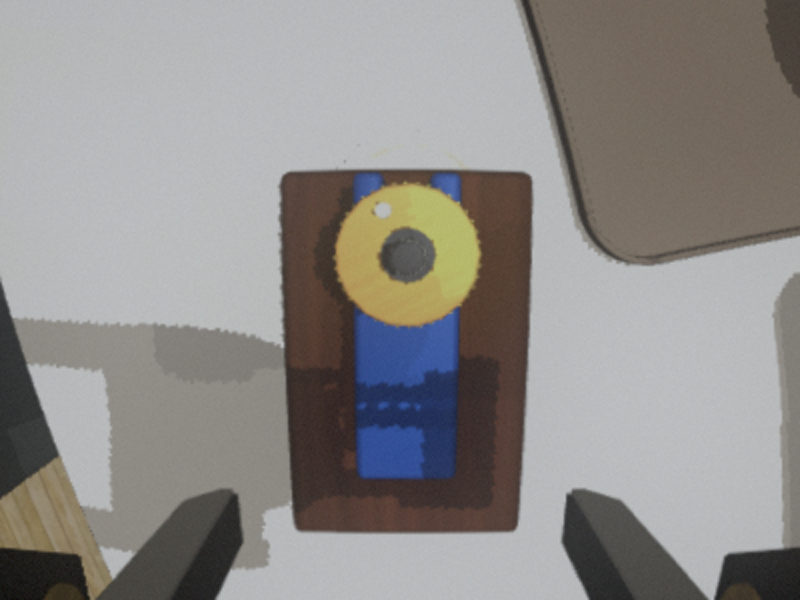

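The block stands home on the base, with its fork tips showing behind the collar at (368,180) and (447,180). Next I'll move over the rod with the wrist wound up for one long clockwise stroke.

```bash
python3 - <<'E'
from h import *
print(rel([.5042,-.0143,.150],3.0))
E
```

```text
(array([ -0.1,  -0.2, -96.5]), array([70.7,  2.7, -2.6]))
```

```bash
python3 -m pendant '0 0 -8 30 1.5 -2 1; 0 0 -16 60 2 -2 1; 0 0 -24 70.7 2.5 -2 1; 0 0 -32 70.7 2.5 -2 1; 0 0 -40 70.7 2.5 -2 1; 0 0 -48 70.7 2.5 -2 1; 0 0 -56 70.7 2.5 -2 1; 0 0 -64 70.7 2.5 -2 1; 0 0 -72 70.7 2.5 -2 1; 0 0 -80 70.7 2.5 -2 1'; python3 -m pendant '0 0 -8 0 0 0 1; 0 0 -16.5 0 0 0 1; 0 0 -16.5 0 0 0 1; 0 0 -16.5 0 0 0 1; 0 0 -16.5 0 0 0 1'; python3 - <<'E'
from h import *
print(rel([.5042,-.0143,.087],3.0))
E
```

```text
t: 12.65
tool_pos: [0.5041, -0.0144, 0.1493]
tcp_rot: [-3.141, -0.003, 2.718]
wrist_force: [0.3, 0.2, -0.1]
gripper_width: 0.998
gripper_force: 0.0
t: 13.15
tool_pos: [0.5047, -0.0146, 0.1503]
tcp_rot: [3.141, -0.001, 2.997]
wrist_force: [-0.9, -0.7, -0.0]
gripper_width: 1.001
gripper_force: 0.0
(array([ 0. , -0.1, -0.2]), array([ 0.5,  0.2, 63.3]))
```

```bash
python3 -m pendant '0 0 0 0 0 40 1; 0 0 0 0 0 63 1; 0 0 0 0 0 63 1; 0 0 0 0 0 63 0.3; 0 0 0 0 0 63 0.3; 0 0 0 0 0 63 0.3; 0 0 0 0 0 63 0.3; 0 0 0 0 0 63 0.3; 0 0 0 0 0 63 0.3; 0 0 0 0 0 63 0.3' 5; python3 -m pendant '0 0 0 0 0 0 0.3; 0 0 0 0 0 0 0.3; 0 0 0 0 0 0 0.3; 0 0 0 0 0 0 0.3'
```

```text
t: 14.15
tool_pos: [0.5053, -0.0135, 0.0882]
tcp_rot: [3.139, 0.001, 2.999]
wrist_force: [0.3, 4.4, 1.3]
gripper_width: 0.49
gripper_force: 5.0
t: 14.55
tool_pos: [0.5053, -0.0135, 0.0882]
tcp_rot: [3.14, 0.001, 2.999]
wrist_force: [0.9, 5.1, 2.2]
gripper_width: 0.491
gripper_force: 5.0
```

```bash
python3 -m pendant '0 0 0 0 1 0 0.3; 0 0 6 0 1 0.4 0.3; 0 0 14 0 1 0.9 0.3; 0 0 22 0 1 1.5 0.3; 0 0 30 0 1 2.0 0.3; 0 0 38 0 1 2.5 0.3; 0 0 46 0 1 3.1 0.3; 0 0 54 0 1 3.6 0.3; 0 0 60 0 1 4.0 0.3; 0 0 60 0 1 4.0 0.3'; python3 - <<'E'
from h import *
a=grab_frame("wrist"); np.save("w8.npy",a); s=ctrl.read_state(); print(s["tool_pos"],s["torque"].round(3),s["wrist_force"].round(2))
E
```

```text
t: 15.55
tool_pos: [0.5041, -0.0147, 0.084]
tcp_rot: [-3.139, 0.001, 1.95]
wrist_force: [-4.8, -4.0, 5.4]
gripper_width: 0.494
gripper_force: 5.0
[ 0.504139   -0.01459637  0.08401829] [-0.662  0.768 -0.054] [-3.82 -2.98  4.63]
```

```bash
cat >> h.py <<'E'
def dot(a,rod=(.5038,-.0138),ztop=.09):
    "world angle (deg) of the white index dot on the collar, wrist picture of now"
    h=cv2.cvtColor(a,cv2.COLOR_RGB2HSV); out=[]
    m=cv2.inRange(h,(0,0,170),(180,70,255)); n,l,s,c=cv2.connectedComponentsWithStats(m)
    for i in range(1,n):
        if 10<s[i,4]<1500:
            p=at_z("wrist",*c[i],ztop)[:2]-rod; r=np.hypot(*p)
            if 0.011<r<.023: out.append((int(s[i,4]),round(float(r)*1000,1),round(float(np.degrees(np.arctan2(p[1],p[0]))),1)))
    return out
E
python3 - <<'E'
from h import *
a=np.load("w8.npy"); print(dot(a)); s=ctrl.read_state(); print(s["wrist_force"],s["torque"])
print(proj("wrist",[.5038,-.0138,.09]))
for ang in (104,44): t=np.radians(ang); print(ang,proj("wrist",[.5038+.0173*np.cos(t),-.0138+.0173*np.sin(t),.09]))
E
```

```text
[]
[-3.81938925 -2.98238779  4.632343  ] [-0.662371    0.76824514 -0.05392986]
(np.float64(280.01857007761436), np.float64(272.4873319707145))
104 (np.float64(284.90284038797296), np.float64(241.28381357786014))
44 (np.float64(312.11991353055873), np.float64(260.8572447359364))
```

```bash
python3 - <<'E'
from h import *
a=np.load("w8.npy"); h=cv2.cvtColor(a,cv2.COLOR_RGB2HSV)
for v in range(216,320,8): print(v," ".join("%3d/%3d/%3d"%tuple(h[v,u]) for u in range(232,336,8)))
E
```

```text
216  10/ 95/ 59   8/106/ 58  11/115/ 62 115/111/ 60 114/142/ 77 112/160/ 99 112/158/100 110/ 17/ 92  11/ 95/ 67   6/ 63/ 61 116/ 94/ 68 115/ 96/ 69 115/ 92/ 72
224  11/105/ 61  10/109/ 63 146/ 36/ 49 117/115/ 62  16/128/ 80  17/126/ 81  17/137/ 84  18/135/ 81  17/119/ 86 135/ 26/ 58 116/110/ 65 113/129/ 91 112/136/ 94
232  10/109/ 63   9/106/ 65   0/ 45/ 63  17/134/ 84  17/136/ 92  17/126/ 91  18/132/ 89  17/126/ 87  16/127/ 84  17/117/ 87 129/ 27/ 67 113/142/104 112/138/102
240  13/134/ 59 120/109/ 63  16/138/ 85  17/139/123  17/133/130  18/135/134  18/135/132  17/135/132  19/134/150  17/135/128  18/123/ 91 113/140/102 141/ 31/ 57
248  21/ 30/ 86  18/123/ 77  18/139/132  17/137/134  17/137/132  18/136/135  17/135/134  18/141/132  18/137/132  18/140/133  17/141/132  18/122/ 86  23/ 26/ 89
256  21/ 31/ 83  17/130/108  18/141/132  18/139/132  18/140/135  17/138/129  17/136/135  17/135/130  18/139/130  17/130/131  18/135/134  18/133/125  17/ 24/ 74
264   9/ 43/ 42  18/138/129  18/139/128  18/134/133  18/140/131 175/ 26/ 60   0/ 13/ 60   0/ 17/ 60  18/134/131  18/134/131  24/ 18/144  17/
[... 279 characters left out ...]
  11/ 24/ 84  18/131/130  18/138/129  17/130/143   4/ 43/ 42
288 175/ 46/ 33  11/ 70/117  17/139/141  17/136/139  18/133/130  30/ 11/ 72  20/  9/ 82  20/ 11/ 67  17/131/132  17/134/150  18/134/143  17/114/136  19/ 52/ 39
296  13/ 62/ 29 111/169/175  17/133/127  18/135/130  17/128/131 150/  4/ 58 165/  9/ 57 165/  9/ 55  16/133/136  18/128/129  17/132/131 100/  4/218   6/ 27/ 48
304 120/ 55/ 37 111/175/173 112/170/175  13/ 95/140  20/129/209   0/  8/ 62   0/  9/ 60 150/  8/ 64  18/131/150  17/126/144  98/  5/219 100/  3/219  90/  1/171
312 113/137/ 95 112/147/123 112/159/136 112/160/145 112/161/135  10/114/ 92  13/118/104   9/103/ 92  13/ 13/142 110/  4/186 100/  4/173 100/  5/158 100/  6/135
```

The dot shows at (312,264), right where a 60° turn puts it, so the collar turns with the pads. I'll go on, easing the side load.

```bash
python3 -m pendant '0 0 4 0 -0.8 0 0.3; 0 0 12 0 -0.8 0.4 0.3; 0 0 20 0 -0.8 0.9 0.3; 0 0 28 0 -0.8 1.5 0.3; 0 0 36 0 -0.8 2.0 0.3; 0 0 44 0 -0.8 2.5 0.3; 0 0 52 0 -0.8 3.1 0.3; 0 0 60 0 -0.8 3.6 0.3; 0 0 64 0 -0.8 3.9 0.3; 0 0 64 0 -0.8 3.9 0.3'; python3 - <<'E'
from h import *
a=grab_frame("wrist"); np.save("w9.npy",a); s=ctrl.read_state(); print(s["tool_pos"],s["torque"].round(3),s["wrist_force"].round(2))
h=cv2.cvtColor(a,cv2.COLOR_RGB2HSV)
y=s["tcp_rot"][2]; 
for dd in range(-60,70,10):
    t=np.radians(104-124-dd); u,v=proj("wrist",[.5038+.0173*np.cos(t),-.0138+.0173*np.sin(t),.086]); print(dd,int(u),int(v),h[int(v),int(u)])
E
```

```text
t: 16.6
tool_pos: [0.5025, -0.0142, 0.0797]
tcp_rot: [-3.139, 0.003, 0.834]
wrist_force: [-4.3, -1.1, 4.7]
gripper_width: 0.496
gripper_force: 5.0
[ 0.50254824 -0.01416958  0.0797114 ] [-0.172  0.967 -0.033] [-5.34 -1.88  4.38]
-60 284 242 [ 18 137 132]
-50 290 244 [ 17 135 121]
-40 295 246 [ 17 138 122]
-30 301 249 [ 18 136 122]
-20 305 253 [ 18 134 124]
-10 308 257 [ 17 139 119]
0 311 262 [ 19  37 116]
10 313 267 [ 18  19 132]
20 313 272 [ 18 135 117]
30 312 277 [ 17 136 118]
40 311 282 [ 17 140 115]
50 308 287 [ 17 140 118]
60 305 291 [ 18 134 120]
```

```bash
python3 -m pendant '0 0 2 -0.7 -0.5 -0.6 0.3; 0 0 6 -0.7 -0.5 -0.4 0.3; 0 0 11 -0.7 -0.5 0 0.3; 0 0 16 -0.7 -0.5 0.3 0.3; 0 0 21 -0.7 -0.5 0.7 0.3; 0 0 26 -0.7 -0.5 1.0 0.3; 0 0 30 -0.7 -0.5 1.3 0.3; 0 0 34 -0.7 -0.5 1.6 0.3; 0 0 36 -0.7 -0.5 1.8 0.3; 0 0 36 -0.7 -0.5 1.8 0.3' 4; cat >> h.py <<'E'
def dotlag(turned):
    a=grab_frame("wrist"); s=ctrl.read_state(); print(s["tool_pos"].round(4),s["torque"].round(3),s["wrist_force"].round(2),"yaw",round(s["tcp_rot"][2],3),s["gripper_force"])
    h=cv2.cvtColor(a,cv2.COLOR_RGB2HSV)[...,1].astype(int); r=[]
    for dd in range(-60,62,2):
        t=np.radians(104-turned-dd); v=[]
        for q in (.0163,.0173,.0183):
            u,w=proj("wrist",[.5038+q*np.cos(t),-.0138+q*np.sin(t),.083]); v.append(h[int(round(w)),int(round(u))])
        r.append((dd,int(np.mean(v))))
    print("low-sat lags",[x for x in r if x[1]<85])
E
python3 - <<'E'
from h import *
dotlag(160)
E
```

```text
t: 17.65
tool_pos: [0.5021, -0.0135, 0.0776]
tcp_rot: [-3.14, 0.003, 0.207]
wrist_force: [-3.3, 3.1, 0.3]
gripper_width: 0.491
gripper_force: 4.0
[ 0.5022 -0.0135  0.0776] [ 0.591  0.694 -0.026] [-3.42  3.33 -0.33] yaw 0.208 4.000070281326771
low-sat lags [(0, 36), (2, 25), (4, 22), (6, 19), (8, 22), (10, 15), (12, 17), (14, 39)]
```

```bash
python3 -m pendant '0 0 2 -0.4 -0.7 0 0.3; 0 0 6 -0.4 -0.7 0.2 0.3; 0 0 10 -0.4 -0.7 0.5 0.3; 0 0 14 -0.4 -0.7 0.8 0.3; 0 0 17 -0.4 -0.7 1.0 0.3; 0 0 20 -0.4 -0.7 1.2 0.3; 0 0 22 -0.4 -0.7 1.3 0.3; 0 0 24 -0.4 -0.7 1.4 0.3; 0 0 24 -0.4 -0.7 1.4 0.3' 4; python3 - <<'E'
from h import *
dotlag(184)
E
```

```text
t: 18.6
tool_pos: [0.5022, -0.0129, 0.0761]
tcp_rot: [-3.141, 0.002, -0.211]
wrist_force: [-2.3, 3.7, -4.0]
gripper_width: 0.494
gripper_force: 4.0
[ 0.5022 -0.013   0.0761] [ 0.696  0.411 -0.023] [-2.38  3.44 -4.98] yaw -0.21 3.9982102811336517
low-sat lags [(-4, 54), (-2, 31), (0, 25), (2, 20), (4, 9), (6, 8), (8, 12), (10, 31)]
```

```bash
python3 -m pendant '0 0 2 -0.4 -0.7 0.5 0.3; 0 0 6 -0.4 -0.7 0.7 0.3; 0 0 10 -0.4 -0.7 0.9 0.3; 0 0 13 -0.4 -0.7 1.0 0.3; 0 0 16 -0.4 -0.7 1.2 0.3; 0 0 18 -0.4 -0.7 1.3 0.3; 0 0 20 -0.4 -0.7 1.4 0.3; 0 0 20 -0.4 -0.7 1.4 0.3' 4; python3 - <<'E'
from h import *
dotlag(204)
E
```

```text
t: 19.45
tool_pos: [0.5038, -0.0134, 0.0758]
tcp_rot: [-3.141, -0.002, -0.56]
wrist_force: [0.0, -0.7, -1.9]
gripper_width: 0.492
gripper_force: 4.0
[ 0.5038 -0.0134  0.0758] [ 0.024 -0.135 -0.005] [ 0.35 -0.25 -1.87] yaw -0.559 3.9998839795589447
low-sat lags [(-14, 67), (-12, 34), (-10, 21), (-8, 18), (-6, 21), (-4, 21), (-2, 31), (0, 43)]
```

The index dot now lags by about 10°, so the pads slip: the collar bears on the block. One more small turn will confirm it.

```bash
python3 -m pendant '0 0 3 0 0 0 0.3; 0 0 6 0 0 0 0.3; 0 0 9 0 0 0 0.3; 0 0 12 0 0 0 0.3; 0 0 12 0 0 0 0.3' 4; python3 - <<'E'
from h import *
dotlag(216)
E
```

```text
t: 20.0
tool_pos: [0.5037, -0.0135, 0.076]
tcp_rot: [-3.141, -0.002, -0.769]
wrist_force: [0.8, -0.9, 0.9]
gripper_width: 0.494
gripper_force: 4.0
[ 0.5037 -0.0134  0.076 ] [-0.215 -0.016 -0.084] [ 0.07 -1.32  1.57] yaw -0.768 4.000476077198982
low-sat lags [(-26, 53), (-24, 45), (-22, 21), (-20, 20), (-18, 21), (-16, 25), (-14, 24), (-12, 50)]
```

Confirmed: full slip at 0.084 N m, about 7.5 N on the block. Let go and rise.

```bash
python3 -m pendant '0 0 0 0 0 0 0.9; 0 0 0 0 0 0 0.9; 0 0 0 0 0 0 0.9; 0 0 0 0 0 0 0.9; 0 0 0 0 0 0 0.9; 0 0 0 0 0 0 0.9; 0 0 0 0 0 0 0.9; 0 0 0 0 0 0 0.9; 0 0 0 0 0 -35 0.9; 0 0 0 0 0 -74 0.9'; python3 - <<'E'
from h import *
s=ctrl.read_state(); print(s["gripper_width"],rel([.4848,-.0824,.150],1.315),s["joint_positions"].round(2))
E
```

```text
t: 21.05
tool_pos: [0.5014, -0.0125, 0.1488]
tcp_rot: [3.139, 0.004, -0.77]
wrist_force: [-0.4, 0.3, -0.8]
gripper_width: 0.898
gripper_force: 0.0
0.8980935363058722 (array([  -0.2,    0.3, -119.5]), array([36.7, 61.8, -1.2])) [-0.25  0.25  1.77  0.    1.13  2.09]
```

```bash
python3 -m pendant '0 0 -8 18 31 -1 0.9; 0 0 -16 36.7 61.8 -1 0.9; 0 0 -24 36.7 61.8 -1 0.9; 0 0 -32 36.7 61.8 -1 0.9; 0 0 -40 36.7 61.8 -1 0.9; 0 0 -48 36.7 61.8 -1 0.9; 0 0 -56 36.7 61.8 -1 0.9; 0 0 -64 36.7 61.8 -1 0.9; 0 0 -72 36.7 61.8 -1 0.9; 0 0 -80 36.7 61.8 -1 0.9';python3 -m pendant '0 0 -8 0 0 0 0.9; 0 0 -16 0 0 0 0.9; 0 0 -24 0 0 0 0.9; 0 0 -32 0 0 0 0.9; 0 0 -39.5 0 0 0 0.9; 0 0 -39.5 0 0 0 0.9; 0 0 -39.5 0 0 0 0.9; 0 0 -39.5 0 0 0 0.9'; python3 - <<'E'
from h import *
print(rel([.4848,-.0824,.042],1.315))
a=grab_frame("wrist"); s=ctrl.read_state(); Rt=Rn.from_euler("xyz",s["tcp_rot"])
h=cv2.cvtColor(a,cv2.COLOR_RGB2HSV); m=cv2.inRange(h,(105,120,40),(125,255,255)); n,l,st,c=cv2.connectedComponentsWithStats(m)
i=1+np.argmax(st[1:,4]); print(st[i])
mm=l==i
for v in range(st[i,1]+10,st[i,1]+st[i,3]-5,15):
    q=np.where(mm[v])[0]; print(v,[(Rt.inv().apply(at_z("wrist",x,v,.058)-s["tool_pos"])*1000).round(1)[:2] for x in (q[0],q[-1])])
b=st[i,1]+st[i,3]; print("rear",(Rt.inv().apply(at_z("wrist",280,b,.058)-s["tool_pos"])*1000).round(1))
E
```

```text
t: 22.05
tool_pos: [0.4861, -0.0827, 0.1504]
tcp_rot: [-3.142, -0.0, 0.632]
wrist_force: [0.4, 0.1, -1.1]
gripper_width: 0.894
gripper_force: 0.0
t: 22.85
tool_pos: [0.4862, -0.0827, 0.1504]
tcp_rot: [3.142, -0.0, 1.313]
wrist_force: [0.1, 0.5, 0.4]
gripper_width: 0.903
gripper_force: 0.0
(array([ 0. , -0. , -0.1]), array([-1.000e-01, -1.400e+00,  1.084e+02]))
[ 254  151   52   87 3993]
161 [array([ 43.6, -19.3]), array([43.6, 19.4])]
176 [array([ 31.9, -19.5]), array([32. , 18.9])]
191 [array([ 20.1, -18.9]), array([20.1, 19.1])]
206 [array([  8. , -19.2]), array([ 8. , 18.5])]
221 [array([ -4.4, -19.4]), array([-4.4, 18.8])]
rear [-18.9   0.5  92.4]
```

The block is still where I left it (y about 0, rear at -18.9). I'll grip it and draw it straight out.

```bash
python3 -m pendant '0 0 0 0 0 45 0.9; 0 0 0 0 0 85 0.9; 0 0 0 0 0 105 0.9; 0 0 0 0 0 109.4 0.9; 0 0 0 0 0 109.4 0.2; 0 0 0 0 0 109.4 0.2; 0 0 0 0 0 109.4 0.2; 0 0 0 0 0 109.4 0.2; 0 0 0 0 0 109.4 0.2; 0 0 0 0 0 109.4 0.2' 15; python3 -m pendant '0 0 0 0 0 0 0.2; 0 0 0 0 0 0 0.2; 0 0 0 0 0 0 0.2; 0 0 0 0 0 0 0.2; 0 0 0 0 0 0 0.2; 0 0 0 0 0 0 0.2'
```

```text
t: 23.9
tool_pos: [0.4858, -0.0827, 0.0414]
tcp_rot: [-3.141, 0.0, 1.316]
wrist_force: [-5.8, -0.1, 4.8]
gripper_width: 0.435
gripper_force: 3.1
t: 24.5
tool_pos: [0.4857, -0.0827, 0.0414]
tcp_rot: [-3.141, 0.0, 1.316]
wrist_force: [-2.8, -0.2, 5.9]
gripper_width: 0.429
gripper_force: 15.0
```

```bash
python3 -m pendant '0 0 0 -3 0 0 0.2; 0 0 0 -10 0 0 0.2; 0 0 0 -20 0 0 0.2; 0 0 0 -30 0 0 0.2; 0 0 0 -40 0 0 0.2; 0 0 0 -50 0 0 0.2; 0 0 0 -60 0 0 0.2; 0 0 0 -68 0 0 0.2; 0 0 0 -68 0 0 0.2; 0 0 0 -68 0 0 0.2'; python3 - <<'E'
from h import *
y=.49
print(rel([.396,.248,.18],y)); a=grab_frame("wrist"); s=ctrl.read_state(); Rt=Rn.from_euler("xyz",s["tcp_rot"])
h=cv2.cvtColor(a,cv2.COLOR_RGB2HSV); m=cv2.inRange(h,(105,120,40),(125,255,255)); n,l,st,c=cv2.connectedComponentsWithStats(m)
i=1+np.argmax(st[1:,4]); print("block tips",(Rt.inv().apply(at_z("wrist",245,st[i,1],.059)-s["tool_pos"])*1000).round(1))
E
```

```text
t: 25.5
tool_pos: [0.4691, -0.1496, 0.0413]
tcp_rot: [3.141, 0.002, 1.315]
wrist_force: [-1.3, -2.3, 5.5]
gripper_width: 0.428
gripper_force: 15.0
(array([ 0.1,  0.1, 47.3]), array([ 366.1, -171.1, -139.4]))
block tips [100.3 -13.6 -17.8]
```

```bash
python3 -m pendant '0 0 0 0 0 -45 0.2; 0 0 0 0 0 -95 0.2; 0 0 0 0 0 -140 0.2; 0 0 8 366 -171 -140 0.2; 0 0 16 366 -171 -140 0.2; 0 0 24 366 -171 -140 0.2; 0 0 32 366 -171 -140 0.2; 0 0 40 366 -171 -140 0.2; 0 0 47.3 366 -171 -140 0.2; 0 0 47.3 366 -171 -140 0.2'; python3 -m pendant '0 0 0 25 -60 0 0.2; 0 0 0 25 -60 0 0.2; 0 0 0 25 -60 0 0.2; 0 0 0 25 -60 0 0.2; 0 0 0 25 -60 0 0.2'; python3 - <<'E'
from h import *
print(rel([.396,.248,.024],.49))
E
```

```text
t: 26.55
tool_pos: [0.4117, 0.1639, 0.1804]
tcp_rot: [3.141, 0.001, 0.485]
wrist_force: [1.1, 0.2, -1.5]
gripper_width: 0.426
gripper_force: 15.0
t: 27.05
tool_pos: [0.4062, 0.2264, 0.1806]
tcp_rot: [3.141, 0.001, 0.489]
wrist_force: [-0.6, -0.1, -1.3]
gripper_width: 0.428
gripper_force: 15.0
(array([ 0. ,  0.1, -0.1]), array([  1.3, -23.9, 156.6]))
```

```bash
python3 -m pendant '0 0 0 0 -10 50 0.2; 0 0 0 0 -10 100 0.2; 0 0 0 0 -10 135 0.2; 0 0 0 0 -10 150 0.2; 0 0 0 0 -10 155 0.2; 0 0 0 0 -10 157 0.2; 0 0 0 0 -10 157.5 0.2; 0 0 0 0 -10 157.5 0.2; 0 0 0 0 -10 157.5 0.2'
```

```text
t: 27.95
tool_pos: [0.4025, 0.2365, 0.0245]
tcp_rot: [3.141, -0.002, 0.49]
wrist_force: [0.1, -0.9, -1.4]
gripper_width: 0.43
gripper_force: 15.0
```

```bash
python3 -m pendant '0 0 0 0 0 1 0.2; 0 0 0 0 0 1.5 0.2; 0 0 0 0 0 1.5 0.2; 0 0 0 0 0 1.5 0.8; 0 0 0 0 0 1.5 0.8; 0 0 0 0 0 1.5 0.8; 0 0 0 0 0 1.5 0.8; 0 0 0 0 0 1.5 0.8; 0 0 0 0 0 1.5 0.8; 0 0 0 0 0 1.5 0.8'; python3 -m pendant '0 0 0 0 0 -40 0.8; 0 0 0 0 0 -90 0.9; 0 0 0 0 0 -140 1; 0 0 0 0 0 -180 1; 0 0 0 0 0 -180 1; 0 0 0 0 0 -180 1'; python3 - <<'E'
from h import *
a=grab_frame("wrist"); b=grab_frame("scene")
im=np.vstack([cv2.resize(a[:260],(560,260)),cv2.resize(b[150:300,120:360],(560,340),interpolation=cv2.INTER_CUBIC)]); save(im,"end.png")
for l in ("blue_block","collar","stand"):
  for r in recognise("wrist",l)[:2]: print(l,round(r["score"],2),(np.array(r["extent"])*[560,420,560,420]).round())
E
```

```text
t: 28.95
tool_pos: [0.4016, 0.2363, 0.022]
tcp_rot: [-3.142, 0.0, 0.49]
wrist_force: [-0.8, 0.6, -0.7]
gripper_width: 0.803
gripper_force: 0.0
t: 29.55
tool_pos: [0.402, 0.2364, 0.2027]
tcp_rot: [3.141, -0.002, 0.49]
wrist_force: [-0.3, 0.2, -0.7]
gripper_width: 0.996
gripper_force: 0.0
collar 0.63 [496. 206. 538. 251.]
stand 0.69 [445. 165. 550. 273.]
stand 0.58 [ 74. 225. 197. 344.]
```

View pics/end.png

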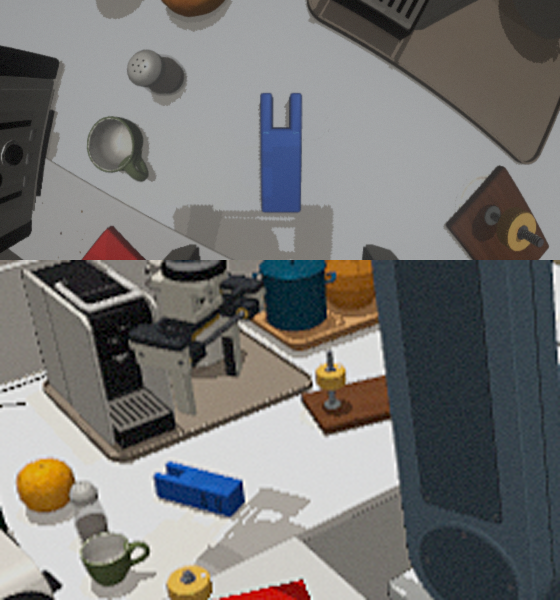

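The end picture shows the blue block flat on the worktop at (280,150) in the upper view, clear of the stand. The collar has stayed lowered on the dark stand (about (330,375) in the lower view) and the cup, salt and orange are untouched. Handing in.

```bash
python3 -c "
from rig import job
print(job.job_done())"
```

```text
the job is handed in; nothing more can be done
None
```

I set the collar snug on the blue block (about 7.5 N, estimated from where the pads slipped), let go of it, drew the block out, stood it flat on the worktop clear of the stand, and handed the job in at about 30 s; no verdict came back.

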